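Nest the blue stirrer pulleys hub up, hub down, hub up in their tray

TASK

Pack the two loose blue pulleys into the grey tray beside the blue one already there, so that the three stand tight in one row along the yellow line: hub up, hub down, hub up. The hub-up pulley goes at the free end of the line, and the hub-down one nests between the two, upright with its hub standing on the tray floor and its brim overlapping the brims of both neighbours.

Things in the scene. Friction and masses are not known exactly. Their poses are not given: they have to be found in the camera images.
- tray: Shallow grey tray fixed to the bench, 130 mm (its x) by 230 mm (its y), rim 14 mm high and 6 mm thick. A yellow line along its y axis marks the row in which the pulleys stand. Origin: centre of the underside; z up; the inner floor is 6 mm above the origin.
- pulley_packed: Blue hat-shaped pulley already standing loose in the tray with its hub up, on the yellow line near the tray's -y end. Brim: disc 66 mm across, 10 mm thick; bare steel hub 26 mm across, 36 mm long; 46 mm in all; 0.2 to 0.33 kg. Origin: centre of the brim's underside, on the tray floor; z up towards the hub's end.
- pulley_hub_up: Loose blue pulley on the bench, hub up (steel stub above a blue disc). Brim: disc 66 mm across, 10 mm thick; bare steel hub 26 mm across, 36 mm long; 46 mm in all; 0.2 to 0.33 kg. Origin: centre of the brim's underside; z up; the hub spans 10 to 46 mm above it. A red one of the same shape is not wanted.
- pulley_hub_down: Loose blue pulley standing upside down on the bench, brim on top (from above a plain blue disc with a small dark bore mark). Brim: disc 66 mm across, 10 mm thick; bare steel hub 26 mm across, 36 mm long; 46 mm in all; 0.2 to 0.33 kg. Origin: centre of the hub's end it stands on; z up; brim 36 to 46 mm above it, to be gripped across its edge. A red one of the same shape is not wanted.
Mind the look-alikes: they are no part of the job. What is shaped like the pulley_hub_down but purple is not meant. What is shaped like the pulley_hub_up but turquoise is not meant.

How it is judged (in metres and radians):
At the end, for the whole second after the job is handed in: All three blue pulleys upright (0.1 rad) on the tray floor (within 4 mm) and at rest, each within 18 mm of the yellow line and 100 mm of the tray's centre, the packed one still in the -y half; the hub-down one's centre less than 66 mm from each other one's, so its brim overlaps both (x of pulley_packed in the frame of tray between -0.018 and 0.018 m and y of pulley_packed in the frame of tray between -0.1 and 0.1 m and z of each of pulley_packed, pulley_hub_up, pulley_hub_down in the frame of tray below 0.01 m and angle between each of pulley_packed, pulley_hub_up, pulley_hub_down's own z axis and vertical below 0.1 rad and linear speed of each of pulley_packed, pulley_hub_up, pulley_hub_down below 0.02 m/s and angular speed of each of pulley_packed, pulley_hub_up, pulley_hub_down below 0.3 rad/s and x of pulley_hub_up in the frame of tray between -0.018 and 0.018 m and y of pulley_hub_up in the frame of tray between -0.1 and 0.1 m and x of pulley_hub_down in the frame of tray between -0.018 and 0.018 m and y of pulley_hub_down in the frame of tray between -0.1 and 0.1 m and horizontal distance between each of pulley_packed, pulley_hub_up and pulley_hub_down below 0.066 m and y of pulley_packed in the frame of tray below 0 m); the robot touches nothing.
It also fails if it takes over 51 s, if anything falls off the work surface, if the arm or the gripper's body presses on something with over 40 N, if the wrist force passes 120 N, or if a joint passes its speed limit or range.

ROBOT

A 7-joint arm with a two-finger parallel gripper is mounted at the origin on the work surface. World frame = base frame: x ahead of the robot, y to its left, z up, the work surface at z = 0. Lengths are in m, angles in degrees, forces in N, time in s.
With the tool pointing down it reaches from about 0.425 to 0.875 m from the base axis. Payload 4.7 kg.
Tool frame: the origin (TCP) lies on the mounting face of the last link; the fingertips stand 182 mm ahead of it and the grasp point (between the pads) lies env.grip_depth ahead of it (env.grip_depth is the distance from the TCP to the grasp point, in m); x points along the fingers, y is the direction in which the jaws open and shut, and the axes are right-handed (so a half turn about x gives the same grasp; the last joint's range is limited). The gripper opens to 87 mm and grips with 3 to 60 N. Pads are 19 mm wide; open, the fingers measure 117 mm over their backs; the gripper's body (75 mm by 190 mm) begins 51 mm behind the grasp point.
Start: joints at [63.891, 18.392, -4.016, 83.108, 1.295, 78.541, -3.26], TCP at [0.294, -0.58, 0.405] pointing down, gripper open.
Joint ranges: [-163.93, 163.93], [-17.29, 119.83], [-79.2, 71.16], [3.27, 140.29], [-89.18, 269.18], [5.43, 117.66], [-154.24, 154.24]. Speed limits (degrees/s): [147.25, 147.25, 180, 180, 180, 180, 180].

INTERFACE

Orientations are given as [roll, pitch, yaw] about the fixed x, y, z axes, in that order (R = Rz(yaw) Ry(pitch) Rx(roll)).
In Python, from cell import sensors, viewer, env gives the robot as it stands.
- The arm moves only by the tool carry_out, never from a script. Its argument "moves" is a list of rows, each a list of 4 numbers: the shift along the world's x, y, z in cm, then the turn about the world's z in rad. In form: [[tx, ty, tz, spin], ...]. A call has 1 to 12 rows; each row shifts and turns the pose as measured when the row begins; what a row does not reach is not made up. A row lasts 1/10 s, in which the tool goes at most 50 mm and 8.59 degrees, less where a joint would pass 70% of its speed; a pose out of reach is approached as far as the arm can. A call with a gripper value outside its range is refused whole. "hand" is the finger opening in cm, from 0 to 8.7, set as the call begins (left out, the last holds). The fingers move at their own pace and stop on an object; "force" is the grip in N (left out, the last holds). Time passes only in rows, so rows that do not move let the fingers close. It gives the time, the measured TCP pose, the force and the opening at its end, in the units of the state.
- sensors.get_obs(): the state, without advancing time (a new reading comes with each control period).
- viewer.read_camera(name): name is "scene" or "top" or "wrist"; returns the picture (420x560x3 uint8, red, green, blue); there is no depth.
- viewer.camera_model(name): a dict with "K" (3x3 intrinsics, pixels), "extrinsics" (4x4, takes a point from world to camera coordinates). Camera axes: x right, y down, z forward; pixel columns grow to the right and rows downward; lengths in m; the calibration is good to about 2 mm. A picture is of the moment at which its call begins: read the wrist's pose just before it. camera_model takes no time and is no camera call; for the wrist camera it gives the pose at the moment of the call.
- env.sign_off(): hands the job in, once; it reports no verdict.
The state is a dict: "time_s": time; "qpos": joint angles; "joint_velocities": joint speeds; "effort": joint torques, N m; "tool_pos": TCP position; "tool_rot": TCP orientation; "force": force on the tool from outside, world axes, zero at the start; "wrist_torque": the same for the moment, N m; "grip_width": finger opening in m.
Only numpy, scipy, OpenCV 4.12 (cv2) and the standard library are available. Lean on these libraries where they do the work, as an engineer would, in place of code of your own. Each camera call takes 0.05 s, during which the arm holds its last target. There are 200 camera calls.

## Working session

There is one attempt and no reset: what is moved stays moved. The work goes in short steps, Python scripts to look and compute and a tool call to move; the robot and the scene stay as the last step left them, time stands still between calls to the robot, and variables do not carry over. Pictures are saved under pics/ and viewed, about 8 in all and at most 12, crops included, and the job is handed in when it is done.

Besides the shell and the picture viewer there is one more tool, called as a command line: name --pt "numbers of a row" for each row, then --argument value for the rest. carry_out: Moves the arm, as the interface text tells. Its arguments: {"type":"object","properties":{"moves":{"type":"array"},"hand":{"type":"number"},"force":{"type":"number"}},"required":["moves"]}

```bash
mkdir -p pics; python3 - <<'E'
from cell import sensors, viewer, env
import cv2, numpy as np
o=sensors.get_obs(); print({k:np.round(v,3) for k,v in o.items()}, env.grip_depth)
for n in ("top","scene"):
    im=viewer.read_camera(n); cv2.imwrite(f"pics/{n}0.png",cv2.cvtColor(im,cv2.COLOR_RGB2BGR))
    m=viewer.camera_model(n); print(n,m)
E
```

```text
{'time_s': np.float64(0.0), 'qpos': array([63.893, 18.438, -4.016, 83.175,  1.297, 78.54 , -3.26 ]), 'joint_velocities': array([-0.081,  0.131, -0.007,  0.062, -0.019,  0.029,  0.036]), 'effort': array([-1.0000e-03, -4.9129e+01, -4.0400e-01, -3.1253e+01, -6.4000e-02,
        4.4000e-02,  0.0000e+00]), 'tool_pos': array([ 0.294, -0.579,  0.404]), 'tool_rot': array([-86.197,  89.892, 120.721]), 'force': array([-0.647,  0.416, -0.109]), 'wrist_torque': array([-0.015,  0.03 ,  0.008]), 'grip_width': np.float64(0.087)} 0.1635
top {'K': array([[436.96812189,   0.        , 285.11344868],
       [  0.        , 436.96812189, 215.15183554],
       [  0.        ,   0.        ,   1.        ]]), 'extrinsics': array([[-0.00505607, -0.99952484, -0.03040599, -0.10208031],
       [-0.99561215,  0.00787281, -0.09324416,  0.45755858],
       [ 0.09343923,  0.02980113, -0.99517888,  0.89019056],
       [ 0.        ,  0.        ,  0.        ,  1.        ]])}
scene {'K': array([[468.08678182,   0.        , 286.70094178],
       [  0.        , 468.08678182, 209.4290688 ],
       [  0.        ,   0.        ,   1.        ]]), 'extrinsics': array([[-0.81778508,  0.57528187,  0.0166834 ,  0.45587922],
       [ 0.32903881,  0.49113147, -0.80655027, -0.04419763],
       [-0.47218749, -0.65409529, -0.59093005,  1.12338741],
       [ 0.        ,  0.        ,  0.        ,  1.        ]])}
```

View pics/top0.png

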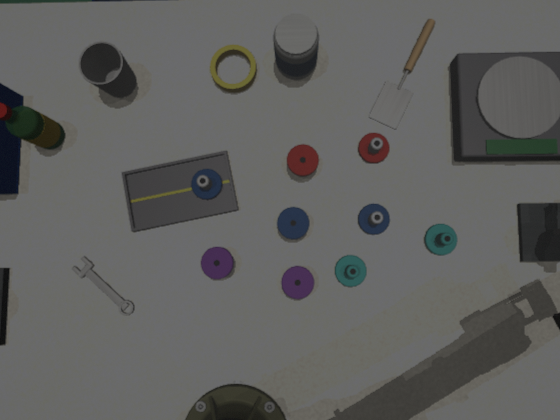

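View pics/scene0.png

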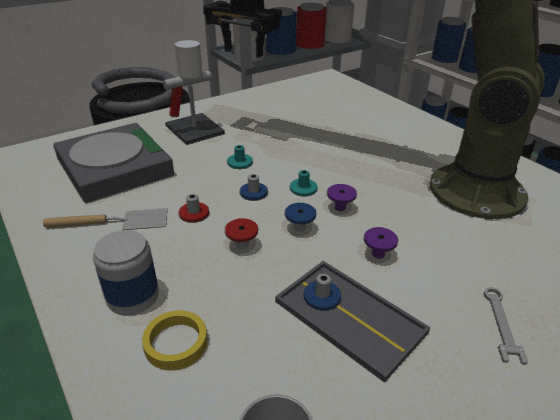

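The top view shows the packed pulley at (207,183), the blue hub-down at (293,223), the blue hub-up at (374,218), and the tray around (180,191) with its yellow line from (132,200) to (230,181). Next I measure them.

```bash
cat > h.py <<'E'
import cv2, numpy as np
from cell import sensors, viewer, env
def ray(m,uv,z):
    E=m["extrinsics"];R=E[:3,:3];t=E[:3,3];c=-R.T@t
    d=R.T@np.linalg.inv(m["K"])@np.array([uv[0],uv[1],1.]);return c+d*(z-c[2])/d[2]
def proj(m,P):
    E=m["extrinsics"];q=(np.atleast_2d(P)@E[:3,:3].T+E[:3,3])@m["K"].T;return q[:,:2]/q[:,2:]
def blobs(im,lo,hi,amin=60):
    hsv=cv2.cvtColor(im,cv2.COLOR_RGB2HSV);k=cv2.inRange(hsv,lo,hi)
    n,l,s,c=cv2.connectedComponentsWithStats(k);return [(s[i],(l==i).astype(np.uint8)) for i in range(1,n) if s[i][4]>amin]
def circ(m,mask,z):
    cs,_=cv2.findContours(mask,cv2.RETR_EXTERNAL,cv2.CHAIN_APPROX_NONE)
    c=max(cs,key=cv2.contourArea)[:,0,:]
    P=np.array([ray(m,p,z)[:2] for p in c],np.float32)
    (x,y),r=cv2.minEnclosingCircle(P);return x,y,r
E
python3 - <<'E'
from h import *
for n in("top","scene"):
    im=viewer.read_camera(n);m=viewer.camera_model(n)
    print(n)
    for s,k in blobs(im,(105,120,40),(120,255,255)):
        print(s,[np.round(circ(m,k,z),4) for z in(.016,.01,.046)])
    print('yellow')
    for s,k in blobs(im,(20,100,80),(35,255,255),20):
        p=np.argwhere(k)[:,::-1]
        w=np.array([ray(m,q,.006)[:2] for q in p]);c=w.mean(0);u=np.linalg.svd(w-c,full_matrices=False)[2][0]
        t=(w-c)@u;print(s,c,u,c+u*t.min(),c+u*t.max())
    if n=="top":
        for q in[(125,199),(123,197),(231,153),(237,208),(134,230)]: print(q,ray(m,q,.014))
E
```

```text
top
[192 171  29  27 203] [array([0.5258, 0.0626, 0.0303]), array([0.5268, 0.064 , 0.0306]), array([0.5207, 0.0562, 0.0293])]
yellow
[210  45  46  44 611] [0.7860199  0.00942261] [-0.48837721 -0.87263262] [0.81031939 0.05284094] [ 0.76182419 -0.03381029]
[131 188  61  15 156] [0.50422415 0.16243647] [ 0.19508125 -0.98078708] [0.49161211 0.22584454] [0.51734115 0.09648968]
(125, 199) [0.49463662 0.23569174 0.014     ]
(123, 197) [0.49896714 0.24012541 0.014     ]
(231, 153) [0.59146296 0.00990324 0.014     ]
(237, 208) [ 0.47336605 -0.00356003  0.014     ]
(134, 230) [0.42846919 0.21451547 0.014     ]
scene
[268  17  27  38 443] [array([-0.3205, -1.2766,  0.2873]), array([-0.3328, -1.2942,  0.2902]), array([-0.2591, -1.1887,  0.2731])]
[439  26  24  37 270] [array([-0.8745, -0.7806,  0.2806]), array([-0.8923, -0.7933,  0.2834]), array([-0.7855, -0.7173,  0.2667])]
[543  55  17  37 207] [array([-0.8907, -0.3433,  0.2208]), array([-0.9087, -0.3516,  0.223 ]), array([-0.801 , -0.3017,  0.2098])]
[429 105  17  13  85] [array([-0.2639, -0.3334,  0.0478]), array([-0.2757, -0.3416,  0.0483]), array([-0.2053, -0.2923,  0.0455])]
[241 183  27  17 250] [array([ 0.4556, -0.2766,  0.0347]), array([ 0.451 , -0.2842,  0.0351]), array([ 0.4785, -0.2383,  0.033 ])]
[286 203  30  21 478] [array([ 0.4182, -0.1493,  0.0375]), array([ 0.4132, -0.1557,  0.0379]), array([ 0.443 , -0.1174,  0.0357])]
[ 99 275  53  32 808] [array([ 0.8106, -0.1469,  0.0562]), array([ 0.8095, -0.1533,  0.0568]), array([ 0.8159, -0.1151,  0.0534])]
[304 281  37  29 581] [array([0.5287, 0.0652, 0.0346]), array([0.5249, 0.061 , 0.0349]), array([0.5481, 0.0865, 0.0329])]
yellow
[337 305  68  47 271] [0.50280243 0.16272982] [-0.19504656  0.98079398] [0.51637655 0.09447218] [0.49026423 0.22577832]
[ 142  310   65   59 1208] [ 0.7773585  -0.00438819] [0.68133854 0.73196844] [ 0.73972774 -0.04481527] [0.8184317  0.03973714]
```

```bash
python3 - <<'E'
from h import *
n="top";im=viewer.read_camera(n);m=viewer.camera_model(n);hsv=cv2.cvtColor(im,cv2.COLOR_RGB2HSV)
print(hsv[223,285],hsv[212,293],hsv[225,365],hsv[190,200],hsv[205,370],hsv[200,150],hsv[170,130],hsv[250,150])
for s,k in blobs(im,(102,80,20),(125,255,255)):
    if 100<s[1]<300 and 100<s[0]<440:print(s,[np.round(circ(m,k,z),4) for z in(.016,.01,.046)])
roi=np.zeros(im.shape[:2],np.uint8);roi[145:240,110:245]=1
k=((hsv[...,2]<115)).astype(np.uint8)*roi
c,_=cv2.findContours(k,cv2.RETR_EXTERNAL,cv2.CHAIN_APPROX_NONE);c=max(c,key=cv2.contourArea)
P=np.array([ray(m,p,.014)[:2] for p in c[:,0]],np.float32)
print(cv2.minAreaRect(P))
E
```

```text
[109 115  71] [109 115  73] [109 119  71] [110 113  61] [108 111  71] [150   4  65] [ 0  3 83] [ 60   2 107]
[192 169  30  30 509] [array([0.5258, 0.0623, 0.0323]), array([0.5268, 0.0636, 0.0325]), array([0.5207, 0.0559, 0.0312])]
[359 204  30  30 531] [array([ 0.4486, -0.2885,  0.0315]), array([ 0.4491, -0.2895,  0.0317]), array([ 0.4461, -0.2833,  0.0305])]
[278 207  31  32 737] [array([ 0.4416, -0.1209,  0.0328]), array([ 0.442 , -0.1209,  0.033 ]), array([ 0.4393, -0.1213,  0.0317])]
((0.5101323127746582, 0.12662993371486664), (0.2917238473892212, 0.20240068435668945), 89.64237213134766)
```

```bash
cat >> h.py <<'E'
from scipy.spatial.transform import Rotation as Ro
def state():
    o=sensors.get_obs();R=Ro.from_euler('xyz',o["tool_rot"],degrees=True).as_matrix()
    g=o["tool_pos"]+R[:,0]*env.grip_depth
    a=np.degrees(np.arctan2(R[1,1],R[0,1]))
    print("t",round(float(o["time_s"]),2),"grasp",np.round(g,4),"jaw",np.round(a,1),"F",np.round(o["force"],1),"w",round(float(o["grip_width"]),4),"q7",np.round(o["qpos"],0))
    return g,a
def go(x,y,z):
    g,a=state();d=(11.25-a+90)%180-90;print("move cm",np.round((np.array([x,y,z])-g)*100,2),"spin",round(np.radians(d),3))
E
python3 - <<'E'
from h import *
im=viewer.read_camera("top");m=viewer.camera_model("top")
hsv=cv2.cvtColor(im,cv2.COLOR_RGB2HSV)
k=cv2.inRange(hsv,(20,70,60),(35,255,255))[150:210,125:240]
p=np.argwhere(k)[:,::-1]+[125,150];w=np.array([ray(m,q,.006)[:2] for q in p])
u=np.array([.195,-.981]);t=w@u;e=np.array([w[t.argmin()],w[t.argmax()]]);print(e,e.mean(0),np.linalg.norm(e[1]-e[0]))
go(.449,-.2895,.15)
E
```

```text
[[0.48911347 0.22571627]
 [0.53248512 0.01504644]] [0.5107993  0.12038135] 0.21508806867598393
t 0.3 grasp [ 0.2942 -0.5794  0.2409] jaw -63.1 F [ 0.4 -0.5  0.3] w 0.0873 q7 [64. 18. -4. 83.  1. 79. -3.]
move cm [15.48 28.99 -9.09] spin 1.297
```

carry_out --pt "1.55 2.9 -0.9 0.14" --pt "1.55 2.9 -0.9 0.14" --pt "1.55 2.9 -0.9 0.14" --pt "1.55 2.9 -0.9 0.14" --pt "1.55 2.9 -0.9 0.14" --pt "1.55 2.9 -0.9 0.14" --pt "1.55 2.9 -0.9 0.14" --pt "1.55 2.9 -0.9 0.14" --pt "1.55 2.9 -0.9 0.14" --pt "1.55 2.9 -0.9 0.04" --pt "0 0 0 0" --pt "0 0 0 0" --hand 6 --force 25

```text
time_s: 1.5
tool_pos: [0.4507, -0.2779, 0.3116]
tool_rot: [49.6, 89.7, -26.1]
force: [0.2, -0.4, 0.4]
grip_width: 0.0604
```

```bash
python3 - <<'E'
from h import *
go(.449,-.2895,.034)
im=viewer.read_camera("wrist");m=viewer.camera_model("wrist")
cv2.imwrite("pics/w1.png",cv2.cvtColor(im,cv2.COLOR_RGB2BGR))
print(proj(m,np.array([[.449,-.2895,.046],[.4393,-.1213,.046]])))
E
```

```text
t 1.5 grasp [ 0.4515 -0.2783  0.1481] jaw 14.4 F [ 0.2 -0.4  0.4] w 0.0604 q7 [ 51.   9. -24. 106.   4.  65.  40.]
move cm [ -0.25  -1.12 -11.41] spin -0.054
[[271.40206848 227.04110498]
 [317.05476782  -2.26807495]]
```

View pics/w1.png

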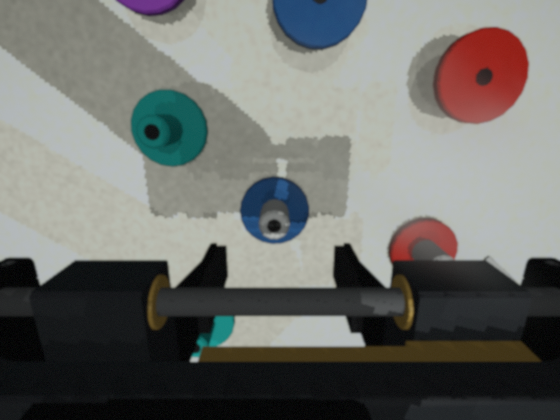

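The wrist view shows the blue hub's top at (274,226). I predicted (271,227), so it agrees to about 1 mm. Descending.

carry_out --pt "-0.3 -1.1 -1.5 -0.054" --pt "0 0 -2.5 0" --pt "0 0 -2.5 0" --pt "0 0 -2 0" --pt "0 0 -1.2 0" --pt "0 0 -0.5 0" --pt "0 0 0 0"

```text
time_s: 2.25
tool_pos: [0.4449, -0.2982, 0.2096]
tool_rot: [34.6, 89.2, -45.2]
force: [0.5, 0.2, 0.7]
grip_width: 0.0602
```

```bash
python3 -c "
from h import *
go(.449,-.2895,.034)"
```

```text
t 2.25 grasp [ 0.4464 -0.2997  0.0461] jaw 10.2 F [0.5 0.2 0.7] w 0.0602 q7 [ 51.  16. -22. 111.   8.  53.  35.]
move cm [ 0.26  1.02 -1.21] spin 0.018
```

carry_out --pt "0.15 0.6 -0.6 0.015" --pt "0 0 0 0" --pt "0 0 0 0"

```text
time_s: 2.55
tool_pos: [0.4474, -0.2926, 0.2054]
tool_rot: [35.9, 89.0, -43.0]
force: [0.2, 0.3, -0.3]
grip_width: 0.0599
```

```bash
python3 -c "
from h import *
go(.449,-.2895,.034)"
```

```text
t 2.55 grasp [ 0.4494 -0.2945  0.0419] jaw 11.1 F [ 0.2  0.3 -0.3] w 0.0599 q7 [ 50.  17. -22. 111.   8.  53.  35.]
move cm [-0.04  0.5  -0.79] spin 0.003
```

carry_out --pt "0 0.5 -0.8 0" --pt "0 0 0 0" --pt "0 0 0 0"

```text
time_s: 2.85
tool_pos: [0.448, -0.2869, 0.1978]
tool_rot: [36.6, 88.9, -42.3]
force: [0.7, 0.3, 0.5]
grip_width: 0.0599
```

```bash
python3 -c "
from h import *
go(.449,-.2895,.034)"
```

```text
t 2.85 grasp [ 0.4503 -0.289   0.0343] jaw 11.1 F [0.7 0.3 0.5] w 0.0599 q7 [ 50.  17. -22. 112.   8.  52.  34.]
move cm [-0.13 -0.05 -0.03] spin 0.002
```

carry_out --pt "0 0 0 0" --pt "0 0 0 0" --pt "0 0 0 0" --pt "0 0 0 0" --pt "0 0 0 0" --pt "0 0 0 0" --hand 1.5 --force 30

```text
time_s: 3.45
tool_pos: [0.4479, -0.2872, 0.1981]
tool_rot: [35.3, 88.9, -43.6]
force: [-0.3, 0.2, 1.0]
grip_width: 0.0249
```

```bash
python3 -c "
from h import *
go(.449,-.2895,.034)"
```

```text
t 3.45 grasp [ 0.4501 -0.2894  0.0346] jaw 11.1 F [-0.3  0.2  1. ] w 0.0249 q7 [ 50.  17. -22. 112.   9.  52.  34.]
move cm [-0.11 -0.01 -0.06] spin 0.002
```

carry_out --pt "0 0 1 0" --pt "0 0 3 0" --pt "0 0 3 0" --pt "0 0 2 0" --pt "0.5 3 0 0" --pt "0.5 4 0 0" --pt "0.5 4 0 0" --pt "0.5 4 0 0" --pt "0.5 4 0 0" --pt "0.5 4 0 0" --pt "0.5 4 0 0" --pt "0 0 0 0"

```text
time_s: 4.65
tool_pos: [0.4781, -0.0065, 0.294]
tool_rot: [39.2, 89.0, -40.0]
force: [-1.4, -0.9, -3.1]
grip_width: 0.0252
```

```bash
python3 -c "
from h import *
go(.501,.1685,.13)"
```

```text
t 4.65 grasp [ 0.4802 -0.0083  0.1305] jaw 10.8 F [-1.4 -0.9 -3.1] w 0.0252 q7 [ 34.   4. -37. 114.   4.  62.   6.]
move cm [ 2.08 17.68 -0.05] spin 0.007
```

carry_out --pt "0.5 3.5 0 0" --pt "0.5 4 0 0" --pt "0.5 4 0 0" --pt "0.3 3 0 0" --pt "0.2 1.8 0 0" --pt "0 0.5 0 0" --pt "0 0 0 0" --pt "0 0 0 0"

```text
time_s: 5.45
tool_pos: [0.496, 0.165, 0.2951]
tool_rot: [26.3, 88.9, -52.9]
force: [0.0, -0.5, -2.3]
grip_width: 0.0252
```

```bash
python3 -c "
from h import *
go(.501,.1685,.1)"
```

```text
t 5.45 grasp [0.4978 0.1626 0.1316] jaw 10.8 F [ 0.  -0.5 -2.3] w 0.0252 q7 [ 19.  12. -45. 108.  10.  64. -19.]
move cm [ 0.32  0.59 -3.16] spin 0.008
```

carry_out --pt "0.3 0.6 0 0.008" --pt "0 0 0 0" --pt "0 0 -2.5 0" --pt "0 0 -2.5 0" --pt "0 0 -1.5 0" --pt "0 0 -0.5 0" --pt "0 0 0 0" --pt "0 0 0 0"

```text
time_s: 6.25
tool_pos: [0.5017, 0.1648, 0.2243]
tool_rot: [26.9, 88.7, -52.4]
force: [0.5, -0.6, -3.4]
grip_width: 0.025
```

```bash
python3 -c "
from h import *
go(.501,.1685,.041)"
```

```text
t 6.25 grasp [0.504  0.1618 0.0609] jaw 10.7 F [ 0.5 -0.6 -3.4] w 0.025 q7 [ 16.  18. -43. 111.  16.  57. -23.]
move cm [-0.3   0.67 -1.99] spin 0.01
```

carry_out --pt "-0.3 0.6 -0.5 0.01" --pt "0 0 0 0" --pt "0 0.1 -0.8 0" --pt "0 0 0 0" --pt "0 0 0 0"

```text
time_s: 6.75
tool_pos: [0.4995, 0.1733, 0.2129]
tool_rot: [36.5, 88.5, -42.2]
force: [-0.6, -0.8, -2.5]
grip_width: 0.025
```

```bash
python3 -c "
from h import *
go(.501,.1685,.041)"
```

```text
t 6.75 grasp [0.5027 0.1704 0.0494] jaw 11.3 F [-0.6 -0.8 -2.5] w 0.025 q7 [ 15.  19. -43. 111.  17.  55. -24.]
move cm [-0.17 -0.19 -0.84] spin -0.002
```

carry_out --pt "-0.1 -0.2 -0.5 0" --pt "0 0 0 0" --pt "0 0 -0.2 0" --pt "0 0 0 0" --pt "0 0 0 0"

```text
time_s: 7.25
tool_pos: [0.4985, 0.1708, 0.2052]
tool_rot: [35.9, 88.5, -42.8]
force: [-0.3, 0.5, -2.8]
grip_width: 0.0251
```

```bash
python3 -c "
from h import *
go(.501,.1685,.041)"
```

```text
t 7.25 grasp [0.5017 0.1679 0.0418] jaw 11.3 F [-0.3  0.5 -2.8] w 0.0251 q7 [ 15.  20. -42. 112.  18.  54. -25.]
move cm [-0.07  0.06 -0.08] spin -0.001
```

carry_out --pt "0 0 -0.1 0" --pt "0 0 0 0" --pt "0 0 -0.1 0" --pt "0 0 0 0"

```text
time_s: 7.65
tool_pos: [0.4988, 0.1709, 0.2043]
tool_rot: [35.7, 88.5, -43.0]
force: [-1.6, 0.2, -2.2]
grip_width: 0.025
```

```bash
python3 -c "
from h import *
go(.501,.1685,.041)"
```

```text
t 7.65 grasp [0.5021 0.1679 0.0408] jaw 11.3 F [-1.6  0.2 -2.2] w 0.025 q7 [ 15.  20. -42. 112.  18.  54. -25.]
move cm [-0.11  0.06  0.02] spin -0.001
```

carry_out --pt "0 0 0 0" --pt "0 0 0 0" --pt "0 0 0 0" --pt "0 0 0 0" --pt "0 0 1 0" --pt "0 0 2.5 0" --pt "0 0 3 0" --pt "0 0 3 0" --pt "0 0 1.5 0" --hand 5

```text
time_s: 8.55
tool_pos: [0.4983, 0.1716, 0.3192]
tool_rot: [37.1, 88.5, -41.5]
force: [-0.1, 0.1, 1.2]
grip_width: 0.05
```

carry_out --pt "-0.7 -3 0 0" --pt "-0.8 -4 0 0" --pt "-0.8 -4 0 0" --pt "-0.8 -4 0 0" --pt "-0.8 -4 0 0" --pt "-0.7 -4 0 0" --pt "-0.4 -2 0 0" --pt "0 0 0 0" --pt "0 0 0 0" --hand 8.7

```text
time_s: 9.45
tool_pos: [0.4457, -0.0823, 0.3316]
tool_rot: [56.2, 87.6, -22.0]
force: [-0.3, 0.5, -0.5]
grip_width: 0.0869
```

```bash
python3 - <<'E'
from h import *
go(.4393,-.1213,.15)
n="top";im=viewer.read_camera(n);m=viewer.camera_model(n)
for s,k in blobs(im,(102,80,20),(125,255,255)):
    if 100<s[1]<300 and 100<s[0]<440:print(s,[np.round(circ(m,k,z),4) for z in(.016,.046)])
cv2.imwrite("pics/t2.png",cv2.cvtColor(im,cv2.COLOR_RGB2BGR))
E
```

```text
t 9.45 grasp [ 0.452  -0.0849  0.1682] jaw 11.8 F [-0.3  0.5 -0.5] w 0.0869 q7 [ 40.  -3. -32. 115.  -1.  65.  20.]
move cm [-1.27 -3.64 -1.82] spin -0.01
[143 180  30  31 513] [array([0.5023, 0.1655, 0.0326]), array([0.498 , 0.1557, 0.0315])]
[290 207  19  30 326] [array([ 0.4439, -0.1286,  0.0313]), array([ 0.4415, -0.1287,  0.0303])]
```

View pics/t2.png

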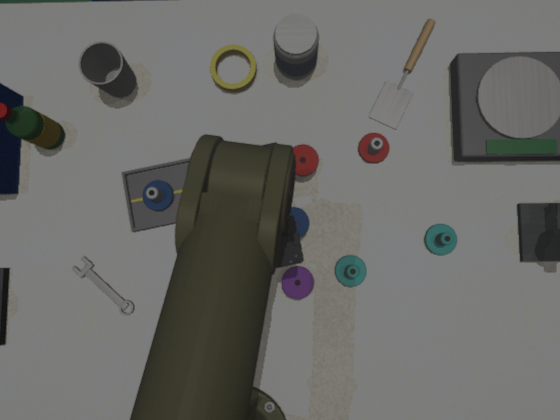

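The hub-up pulley now stands on the line in the tray at (157,195), and the hub-down one is partly hidden under the wrist at (293,222).

carry_out --pt "-0.6 -1.8 -0.9 -0.01" --pt "0 0 0 0" --pt "-0.3 -1.2 -0.9 0" --pt "0 0 0 0" --pt "0 0 0 0"

```text
time_s: 10.0
tool_pos: [0.4369, -0.1106, 0.3117]
tool_rot: [56.8, 87.6, -21.5]
force: [0.8, 0.0, 0.4]
grip_width: 0.0872
```

```bash
python3 - <<'E'
from h import *
go(.4393,-.1213,.1)
im=viewer.read_camera("wrist");m=viewer.camera_model("wrist")
cv2.imwrite("pics/w2.png",cv2.cvtColor(im,cv2.COLOR_RGB2BGR))
print(proj(m,np.array([[.4393,-.1213,.046]])))
for s,k in blobs(im,(102,80,20),(125,255,255),600): print(s,np.round(circ(m,k,.046),4))
E
```

```text
t 10.0 grasp [ 0.4432 -0.1131  0.1483] jaw 11.7 F [0.8 0.  0.4] w 0.0872 q7 [ 42.  -2. -30. 117.  -1.  62.  23.]
move cm [-0.39 -0.82 -4.83] spin -0.008
[[268.25343799 220.74235624]]
[ 382    0   87   52 2744] [0.5142 0.0528 0.0299]
[ 231  179   77   74 4362] [ 0.4397 -0.1179  0.0324]
```

View pics/w2.png

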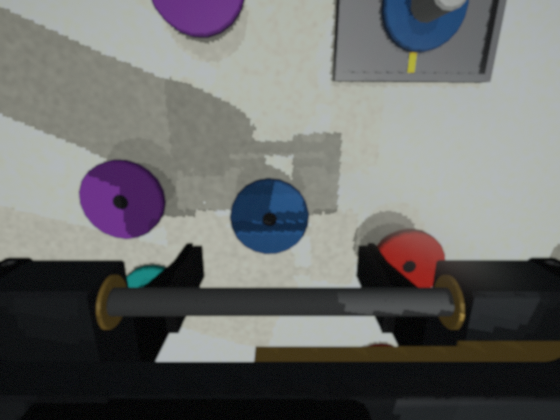

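The blue hub-down disc is centred at (269,216) with its bore at (269,218), within about 3 mm of the top-camera estimate. Descending to (.4395, -.120).

carry_out --pt "-0.3 -0.6 -1.5 -0.008" --pt "0 0 -2.5 0" --pt "0 0 -2.5 0" --pt "0 0 -1.5 0" --pt "0 0 0 0" --pt "0 0 0 0"

```text
time_s: 10.65
tool_pos: [0.4351, -0.1156, 0.231]
tool_rot: [57.5, 87.4, -21.1]
force: [-0.3, 0.1, -0.0]
grip_width: 0.0868
```

```bash
python3 -c "
from h import *
go(.4395,-.12,.041)"
```

```text
t 10.65 grasp [ 0.442  -0.1182  0.0676] jaw 11.4 F [-0.3  0.1 -0. ] w 0.0868 q7 [ 41.   4. -30. 122.   3.  52.  20.]
move cm [-0.25 -0.18 -2.66] spin -0.002
```

carry_out --pt "-0.25 -0.2 -0.5 0" --pt "0 0 -1 0" --pt "0 0 -0.8 0" --pt "0 0 0 0" --pt "0 0 0 0"

```text
time_s: 11.15
tool_pos: [0.4337, -0.1179, 0.2086]
tool_rot: [57.2, 87.1, -21.5]
force: [0.0, -0.3, -0.5]
grip_width: 0.0869
```

```bash
python3 -c "
from h import *
go(.4395,-.12,.041)"
```

```text
t 11.15 grasp [ 0.4413 -0.1209  0.0453] jaw 11.4 F [ 0.  -0.3 -0.5] w 0.0869 q7 [ 41.   6. -30. 123.   5.  49.  19.]
move cm [-0.18  0.09 -0.43] spin -0.002
```

carry_out --pt "-0.15 0.1 -0.35 0" --pt "0 0 0 0" --pt "0 0 0 0"

```text
time_s: 11.45
tool_pos: [0.4323, -0.1169, 0.2052]
tool_rot: [57.2, 87.1, -21.5]
force: [1.1, 0.3, -0.1]
grip_width: 0.0869
```

carry_out --pt "0 0 0 0" --pt "0 0 0 0" --pt "0 0 0 0" --pt "0 0 0 0" --pt "0 0 0 0" --pt "0 0 0 0" --hand 5.5 --force 30

```text
time_s: 12.05
tool_pos: [0.4324, -0.117, 0.2055]
tool_rot: [56.9, 87.1, -21.8]
force: [-0.2, 0.4, 0.0]
grip_width: 0.0644
```

```bash
python3 -c "
from h import *
go(.4395,-.12,.041)"
```

```text
t 12.05 grasp [ 0.4401 -0.12    0.0423] jaw 11.4 F [-0.2  0.4  0. ] w 0.0644 q7 [ 41.   7. -30. 123.   5.  48.  19.]
move cm [-0.06  0.   -0.13] spin -0.002
```

carry_out --pt "0 0 1 0" --pt "0 0 3 0" --pt "0 0 3 0" --pt "0 0 2 0" --pt "1 3 0 0" --pt "1.2 3.5 0 0" --pt "1.2 3.5 0 0" --pt "1.2 3.5 0 0" --pt "1 3 0 0" --pt "0.5 2 0 0" --pt "0 0 0 0" --pt "0 0 0 0"

```text
time_s: 13.25
tool_pos: [0.4902, 0.0758, 0.3024]
tool_rot: [57.9, 87.3, -20.9]
force: [0.7, 0.6, -3.1]
grip_width: 0.0644
```

```bash
python3 - <<'E'
from h import *
go(.514,.114,.13)
im=viewer.read_camera("scene");m=viewer.camera_model("scene")
cv2.imwrite("pics/s2.png",cv2.resize(cv2.cvtColor(im,cv2.COLOR_RGB2BGR)[150:400,200:480],None,fx=2.5,fy=2.4))
E
```

```text
t 13.25 grasp [0.4973 0.073  0.139 ] jaw 11.2 F [ 0.7  0.6 -3.1] w 0.0644 q7 [ 28.   6. -43. 112.   6.  62.  -6.]
move cm [ 1.67  4.1  -0.9 ] spin 0.0
```

View pics/s2.png

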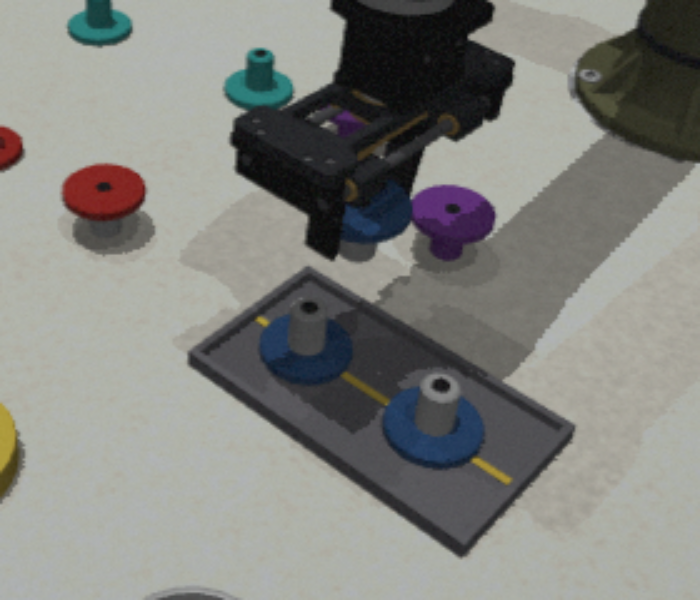

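The pulley is held level over the near part of the tray. The hub bores of the two standing pulleys are at crop pixels (309,306) and (441,384), which gives me a second check on their positions.

```bash
python3 - <<'E'
from h import *
m=viewer.camera_model("scene")
for q in[(323.6,277.5),(376.4,310)]: print(ray(m,q,.052))
m=viewer.camera_model("top")
for q in[(202.5,181.5),(152.5,194)]: print(ray(m,q,.052))
E
```

```text
[0.52464166 0.06206136 0.052     ]
[0.50074882 0.16675563 0.052     ]
[0.52397845 0.06183974 0.052     ]
[0.49927194 0.16398805 0.052     ]
```

carry_out --pt "0.9 2.2 -0.5 0" --pt "0.6 1.5 -0.4 0" --pt "0 0 0 0" --pt "0 0 0 0" --pt "0 0 0 0"

```text
time_s: 13.8
tool_pos: [0.5049, 0.1061, 0.2929]
tool_rot: [51.1, 87.3, -28.3]
force: [1.1, 0.0, -3.0]
grip_width: 0.0643
```

```bash
python3 -c "
from h import *
go(.514,.114,.1)"
```

```text
t 13.8 grasp [0.5116 0.1025 0.1296] jaw 10.6 F [ 1.1  0.  -3. ] w 0.0643 q7 [ 25.  10. -43. 110.  10.  62. -12.]
move cm [ 0.24  1.15 -2.96] spin 0.011
```

carry_out --pt "0.1 0.9 0 0.01" --pt "0 0 0 0" --pt "0 0.1 -1 0" --pt "0 0 -1.2 0" --pt "0 0 0 0" --pt "0 0 0 0"

```text
time_s: 14.4
tool_pos: [0.5054, 0.1142, 0.2688]
tool_rot: [48.6, 87.3, -30.4]
force: [-0.8, 0.1, -2.8]
grip_width: 0.0644
```

```bash
python3 -c "
from h import *
go(.5128,.1138,.0483)"
```

```text
t 14.4 grasp [0.5121 0.1102 0.1055] jaw 11.0 F [-0.8  0.1 -2.8] w 0.0644 q7 [ 23.  12. -43. 111.  12.  59. -14.]
move cm [ 0.07  0.36 -5.72] spin 0.004
```

carry_out --pt "0.1 0.35 0 0" --pt "0 0 0 0" --pt "0 0 -1 0" --pt "0 0 -1.2 0" --pt "0 0 0 0" --pt "0 0 0 0"

```text
time_s: 15.0
tool_pos: [0.5065, 0.1179, 0.2447]
tool_rot: [48.6, 87.3, -30.4]
force: [-0.2, 0.7, -3.0]
grip_width: 0.0646
```

```bash
python3 -c "
from h import *
go(.5128,.1138,.0483)"
```

```text
t 15.0 grasp [0.5132 0.114  0.0814] jaw 11.0 F [-0.2  0.7 -3. ] w 0.0646 q7 [ 22.  15. -43. 111.  14.  57. -16.]
move cm [-0.04 -0.02 -3.31] spin 0.004
```

```bash
python3 - <<'E'
from h import *
im=viewer.read_camera("scene");m=viewer.camera_model("scene")
cv2.imwrite("pics/s3.png",cv2.resize(cv2.cvtColor(im,cv2.COLOR_RGB2BGR)[200:360,260:440],None,fx=3.6,fy=3.6,interpolation=cv2.INTER_CUBIC))
P=lambda z:np.round((proj(m,np.array([[.5128,.1138,z]]))-[260,200])*3.6)
print(P(.039),P(.085))
E
```

```text
[[317. 354.]] [[326. 283.]]
```

View pics/s3.png

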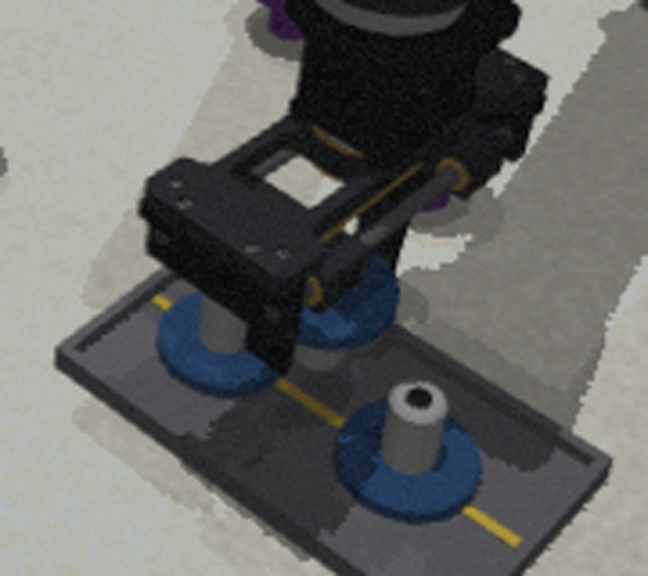

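The held hub's lower end is at about (318,355). I predicted (317,354), so it is centred between the two and I can lower it.

carry_out --pt "0 0 -0.8 0" --pt "0 0 -0.8 0" --pt "0 0 -0.5 0" --pt "0 0 0 0" --pt "0 0 0 0"

```text
time_s: 15.55
tool_pos: [0.5065, 0.1176, 0.2218]
tool_rot: [48.3, 87.3, -30.8]
force: [0.0, 0.1, -2.0]
grip_width: 0.0644
```

```bash
python3 -c "
from h import *
go(.5128,.1138,.0483)"
```

```text
t 15.55 grasp [0.5131 0.1137 0.0585] jaw 11.0 F [ 0.   0.1 -2. ] w 0.0644 q7 [ 21.  16. -42. 113.  16.  54. -18.]
move cm [-0.03  0.01 -1.02] spin 0.005
```

carry_out --pt "0 0 -0.5 0" --pt "0 0 0 0" --pt "0 0 -0.3 0" --pt "0 0 0 0" --pt "0 0 0 0"

```text
time_s: 16.05
tool_pos: [0.5068, 0.1177, 0.2136]
tool_rot: [49.1, 87.2, -30.0]
force: [0.4, 0.5, -3.2]
grip_width: 0.0647
```

```bash
python3 -c "
from h import *
go(.5128,.1138,.0483)"
```

```text
t 16.05 grasp [0.5137 0.1138 0.0503] jaw 11.0 F [ 0.4  0.5 -3.2] w 0.0647 q7 [ 21.  17. -42. 113.  17.  54. -19.]
move cm [-0.09  0.   -0.2 ] spin 0.005
```

carry_out --pt "0 0 -0.15 0" --pt "0 0 0 0" --pt "0 0 -0.1 0" --pt "0 0 0 0" --pt "0 0 0 0"

```text
time_s: 16.55
tool_pos: [0.5071, 0.1179, 0.2117]
tool_rot: [49.4, 87.2, -29.6]
force: [-1.0, -0.5, -2.4]
grip_width: 0.0644
```

```bash
python3 -c "
from h import *
go(.5128,.1138,.0483)"
```

```text
t 16.55 grasp [0.5141 0.1139 0.0484] jaw 11.0 F [-1.  -0.5 -2.4] w 0.0644 q7 [ 21.  17. -42. 113.  17.  53. -19.]
move cm [-0.13 -0.01 -0.01] spin 0.005
```

carry_out --pt "0 0 -0.1 0" --pt "0 0 0 0" --pt "0 0 0 0"

```text
time_s: 16.85
tool_pos: [0.5073, 0.1181, 0.2117]
tool_rot: [48.8, 87.1, -30.2]
force: [-0.6, -0.3, -2.4]
grip_width: 0.0642
```

carry_out --pt "0 0 -0.05 0" --pt "0 0 0 0" --pt "0 0 0 0"

```text
time_s: 17.15
tool_pos: [0.5073, 0.1181, 0.2116]
tool_rot: [48.4, 87.1, -30.7]
force: [-1.0, 0.1, -0.0]
grip_width: 0.0645
```

Contact: the weight has come off the wrist. Releasing and lifting.

carry_out --pt "0 0 0 0" --pt "0 0 0 0" --pt "0 0 0 0" --pt "0 0 0 0" --pt "0 0 0.5 0" --pt "0 0 1.5 0" --pt "0 0 3 0" --pt "0 0 3 0" --pt "0 0 3 0" --pt "0 0 0 0" --hand 8.3

```text
time_s: 18.15
tool_pos: [0.5076, 0.1193, 0.3301]
tool_rot: [53.0, 87.0, -25.9]
force: [0.2, -0.1, 0.4]
grip_width: 0.083
```

carry_out --pt "0 -3 0 0" --pt "0 -4 0 0" --pt "0 -4 0 0" --pt "0 -4 0 0" --pt "0 -4 0 0" --pt "0 -4 0 0" --pt "0 -4 0 0" --pt "0 -3 0 0" --pt "0 0 0 0" --pt "0 0 0 0"

```text
time_s: 19.15
tool_pos: [0.5038, -0.1888, 0.3377]
tool_rot: [56.5, 86.4, -22.0]
force: [0.1, 0.5, 0.6]
grip_width: 0.083
```

```bash
python3 - <<'E'
from h import *
state()
a=viewer.read_camera("scene");b=viewer.read_camera("top")
A=cv2.resize(a[220:370,270:440],(400,353));B=cv2.resize(b[140:240,110:245],(400,296))
B=cv2.copyMakeBorder(B,0,57,0,0,cv2.BORDER_CONSTANT)
cv2.imwrite("pics/f.png",cv2.cvtColor(np.hstack([A,B]),cv2.COLOR_RGB2BGR))
E
```

```text
t 19.15 grasp [ 0.5133 -0.1926  0.1746] jaw 11.5 F [0.1 0.5 0.6] w 0.083 q7 [ 46.   8. -30. 105.   5.  65.  25.]
```

View pics/f.png

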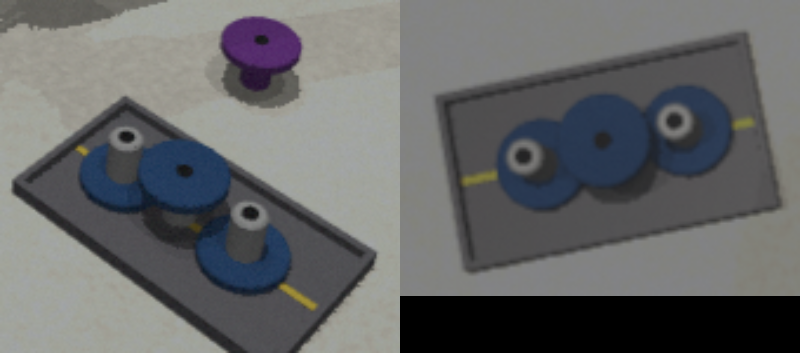

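The row stands upright: the bores in the top crop are at (675,121), (603,140) and (523,157). Checking the distances.

```bash
python3 - <<'E'
from h import *
c=np.array([.5108,.1204]);u=np.array([[.981,.195],[-.195,.981]])
for n,pts in(("top",[(202.8,180.9),(178.5,187.3),(151.5,193)]),("scene",[(270+126*.425,220+136*.425),(270+184*.425,220+170*.425),(270+250*.425,220+213*.425)])):
    m=viewer.camera_model(n);p=np.array([ray(m,q,.052)[:2] for q in pts])
    print(n,np.round((p-c)@u.T*1000,1),np.linalg.norm(np.diff(p,axis=0),axis=1)*1000)
E
```

```text
top [[  2.6 -60.8]
 [ -0.2  -9.7]
 [ -0.4  46.7]] [51.20881474 56.35832717]
scene [[  2.8 -59.5]
 [  0.   -8.5]
 [  0.3  47.9]] [51.11092428 56.36463212]
```

All tolerances are met with margin, so I'm handing in.

```bash
python3 -c "
from cell import env
print(env.sign_off())"
```

```text
the job is handed in; nothing more can be done
None
```

I packed both loose blue pulleys into the tray and handed the job in at about 19.3 s of the 51 s allowed. The hub-up pulley stands at the free end of the line, and the hub-down one nests between it and the packed one. No verdict came back.

**Position checks:** In the last pictures all three stand upright, and the top and scene cameras agree to about 1.3 mm.

| Check | Measured | Limit |
|---|---|---|
| Distance from the yellow line | at most 3 mm | 18 mm |
| Position along the line (packed, hub-down, hub-up) | about -60, -9, +47 mm | ±100 mm |
| Hub-down centre to packed centre | 51 mm | under 66 mm |
| Hub-down centre to hub-up centre | 56 mm | under 66 mm |

**Forces and contact:** The wrist force stayed under about 4 N in all readings. The gripper was well clear of everything at hand-in.

**What was off:**
- **Tool tilt:** The tool drifted about 3 to 4 degrees from vertical during the moves. The hub-down pulley looked upright once released, though I judged that by eye rather than measuring its angle.
- **Spacing:** The hub-down pulley ended about 3 mm off the midpoint between its neighbours.
- **Camera agreement:** The wrist and top cameras differed by about 3 mm on where the hub-down pulley was before the pick.

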